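# Tap the plaster blank up to the hidden stop of the drill jig

### The job

Get the plaster blank ready for drilling: first clear the wooden offcut out of the jig's channel into the scrap bin, then push the blank along the channel with the mallet, and from the moment its nose reaches the guard nudge it in by small gentle taps of a centimetre or less, drawing the mallet back after each, until it rests against the sprung stop hidden inside. Then lay the mallet back on its cork mat as it lay before, right way up and with its head on the mat. The blank is freshly sealed, so the gripper must never touch it and it must not be struck hard or rammed into the stop; leave the paint can, the flat tin, the glue bottle and the jar where they stand.

Things in the scene. Friction and masses are not known exactly. Their poses are not given: they have to be found in the camera images.
- jig: Drill jig fixed to the bench: plywood base 300 x 130 x 12 mm with two aluminium guide rails, 12 mm wide, tops 26 mm above the bench, 53 mm apart, making a channel along the jig's x. Origin: centre of the base's underside. x points along the channel from its open end into the guard (roughly away from the robot), y to the left, z up.
- guard: Grey sheet-metal guard fixed on the far end of the jig over the channel, 105 mm long, 104 mm wide, top 72 mm above the bench, open only at its mouth, which faces the open channel. Hidden inside is a rubber-faced sprung stop (see mouth). Origin: middle of the mouth, at the level of the base top (12 mm above the bench); axes as the jig's.
- mouth (a point): Middle of the guard's mouth, 35 mm above the bench. The stop's face is 27 to 55 mm in from here (differs each time). It gives 0.67 mm per N; over 15 N is ramming. Pushed in too far it pushes the blank back to where the blank's own friction (1 to 2.5 N) holds it, so a small tap that brings no lasting advance shows that the blank rests on it.
- blank: White plaster blank, a plain block 110 mm long (x) x 50 mm wide (y) x 46 mm high, about 0.3 kg, lying in the channel with 1.5 mm play each side, its top 58 mm above the bench. Origin: centre of its underside; x along the channel, so its near end face is 55 mm behind the origin and its nose 55 mm ahead.
- offcut: Wooden offcut, 26 (x) x 28 (y) x 50 mm high, about 30 g, standing in the channel between the blank's nose and the guard's mouth, its top 62 mm above the bench; the rails (tops 26 mm up) leave its upper 36 mm free. Origin: centre of its underside, z up.
- mallet: Wooden mallet lying on the cork mat, 0.28 kg. Head: block 70 mm long (x; flat striking faces at x = +35 and -35 mm), 44 mm wide (y), 50 mm high. Handle: flat bar 24 mm wide (x), 20 mm thick (z), from the head to y = -142 mm, centred 25 mm above the head's underside. Origin: centre of the head's underside; z up. Centre of mass about 15 mm from the head's centre, in the handle's direction.
- mat: Cork mat fixed on the bench, 200 (x) x 160 (y) x 4 mm, where the mallet lies. Origin: centre of its underside.
- bin: Grey open scrap bin fixed on the bench, 150 x 150 x 50 mm, walls and floor 5 mm. Origin: centre of its underside.
- can: Paint can, 60 mm across, 100 mm high, standing beside the jig, to the left or right of the open channel (bystander, leave alone). Origin: centre of its underside.
- tin: Flat tin, 64 mm across, 22 mm high, on the other side of the jig from the can (bystander, leave alone). Origin: centre of its underside.
- glue: White glue bottle, 52 mm across, 150 mm high, standing to the left or right of the guard (bystander, leave alone). Origin: centre of its underside.
- jar: Squat glass jar with a lid, 68 mm across, 75 mm high, on the other side of the guard from the glue bottle (bystander, leave alone). Origin: centre of its underside.

How it is judged (in metres and radians):
On the way, in this order (a step that is already met when the one before it is completed fails the run):
1. the offcut lies in the scrap bin (x of offcut in the frame of bin between -0.075 and 0.075 m and y of offcut in the frame of bin between -0.075 and 0.075 m and z of offcut in the frame of bin below 0.045 m), for 0.2 s.
2. the blank is left at rest, untouched by the mallet, with its nose 0 to 12.5 mm inside the guard (x of blank in the frame of guard between -0.055 and -0.0425 m and contact force between mallet and blank below 0.05 N and linear speed of blank below 0.005 m/s), for 0.05 s.
3. the blank is left at rest, untouched by the mallet, with its nose 12.5 to 25 mm inside the guard (x of blank in the frame of guard between -0.0425 and -0.03 m and contact force between mallet and blank below 0.05 N and linear speed of blank below 0.005 m/s), for 0.05 s.
4. the mallet taps the blank against the hidden stop (contact force between mallet and blank above 0.3 N and contact force between blank and guard above 0.5 N), for 0.05 s.
At the end, for the whole second after the job is handed in: The offcut lies in the bin; the blank rests against the hidden sprung stop (pressing on it with at least 0.1 N); the mallet lies flat (within 0.15 rad), right way up, the centre of its head over the cork mat; all at rest (all of step 1 and contact force between blank and guard above 0.1 N and x of mallet in the frame of mat between -0.1 and 0.1 m and y of mallet in the frame of mat between -0.08 and 0.08 m and z of mallet in the frame of mat below 0.012 m and angle between mallet's own z axis and vertical below 0.15 rad and linear speed of each of mallet, blank, offcut below 0.02 m/s); the robot touches nothing.
It fails at once if the gripper or arm touches the blank (contact force between any of the fingers, the arm and blank above 0.5 N).
It fails at once if the blank is rammed into the stop (more than 15 N) (contact force between blank and guard above 15 N).
It fails at once if the blank is struck hard (it moves faster than 0.3 m/s) (linear speed of blank above 0.3 m/s).
It fails at once if the can, tin, bottle or jar is pushed away (more than 15 mm) (distance of any of can, tin, glue, jar from where it was at the start of the episode above 0.015 m).
It also fails if it takes over 72 s, if anything falls off the work surface, if the arm or the gripper's body presses on something with over 40 N, if the wrist force passes 120 N, or if a joint passes its speed limit or range.

### The arm

A 6-joint arm with a two-finger parallel gripper is mounted at the origin on the work surface. World frame = base frame: x ahead of the robot, y to its left, z up, the work surface at z = 0. Lengths are in m, angles in degrees, forces in N, time in s.
With the tool pointing down it reaches from about 0.4 to 0.825 m from the base axis. Payload 7 kg.
Tool frame: the origin (TCP) lies on the mounting face of the last link; the fingertips stand 178 mm ahead of it and the grasp point (between the pads) lies 159 mm ahead of it (ctrl.tip_extent is the distance from the TCP to the fingertips, in m); z points along the fingers, y is the direction in which the jaws open and shut (so a half turn about z gives the same grasp; the last joint's range is limited). The gripper opens to 88 mm and grips with 3 to 60 N. Pads are 19 mm wide; open, the fingers measure 130 mm over their backs; the gripper's body (78 mm by 193 mm) begins 47 mm behind the grasp point.
Start: joints at [92.023, 20.546, 0.682, 0, -70.136, -16.507], TCP at [0.169, 0.654, 0.405] pointing down, gripper open.
Joint ranges: [-176.03, 176.03], [-82.01, 121.73], [-58.28, 71.71], [-173.87, 95.51], [-174.79, -0.11], [-173.66, 173.66]. Speed limits (degrees/s): [136.94, 136.94, 172.46, 180, 180, 180].

### API

Orientations are given as [roll, pitch, yaw] about the fixed x, y, z axes, in that order (R = Rz(yaw) Ry(pitch) Rx(roll)).
In Python, from plant import ctrl gives the robot as it stands. The module is installed in compiled form; this text tells all that it offers.
- The arm moves only by the tool carry_out, never from a script. Its argument "moves" is text: rows parted by semicolons, each of 7 numbers parted by spaces: the finger opening in m, from 0 to 0.0876, then the shift along the tool's x, y, z in m, then the turn, a rotation vector about the tool's x, y, z in rad. A call has 1 to 20 rows; each row is the pose to reach, as a shift and turn from the pose commanded when the call began, along the tool's axes at that moment; what a row does not reach only later rows make up. A row lasts 1/10 s, in which the tool goes at most 50 mm and 8.59 degrees, less where a joint would pass 70% of its speed; a pose out of reach is approached as far as the arm can. A call with a gripper value outside its range is refused whole. The fingers move at their own pace and stop on an object; the grip force is fixed at half the most. Time passes only in rows, so rows that repeat a pose let the fingers close. It gives the time, the measured TCP pose, the force and the opening at its end, in the units of the state.
- ctrl.get_obs(): the state, without advancing time (a new reading comes with each control period).
- ctrl.snapshot(name): name is "side" or "top"; returns a dict with "image" (420x560x3 uint8, red, green, blue), "K" (3x3 intrinsics, pixels), "k1" (the pictures are not rectified: a ray, as slopes to the right and down, at radius r is drawn at 1 + k1 r^2 times it, then the intrinsics apply), "R" (3x3) and "t" (3): a world point X has camera coordinates R X + t. Camera axes: x right, y down, z forward; pixel columns grow to the right and rows downward; lengths in m; the calibration is good to about 2 mm. A picture is of the moment at which its call begins. There is no depth.
- ctrl.close_job(): hands the job in, once; it reports no verdict.
Trained networks look in a picture, given as the dict that the camera call returned (one of the last four; its "shot" number tells which), for a name from the list of things; names that differ only in an ending like _2 or _b are one class to them, and where a whole thing is asked for, a point or a joint stands for the part that bears it (a point fixed in the world has none). Each returns a list of dicts, best first, with "confidence" (0 to 1); they miss things now and then, are a little off and sometimes report something else, mostly with a low value. They report only what shows in the picture. A call takes as long as a camera call.
- ctrl.recognise(picture, label): "extent" ([left, top, right, bottom] in pixels, round what is visible of it).
- ctrl.trace(picture, label): "region" (420x560 bool, what is visible of it) and "extent" ([left, top, right, bottom] in pixels, round what is visible of it).
- ctrl.mark_of(picture, label): "at" ([row, column] in pixels: a listed point, or the origin of a listed thing).
The state is a dict: "clock": time; "joint_pos": joint angles; "qvel": joint speeds; "tau": joint torques, N m; "tool_pos": TCP position; "orientation": TCP orientation; "force": force on the tool from outside, world axes, zero at the start; "moment": the same for the moment, N m; "opening": finger opening in m.
Only numpy, scipy, OpenCV 4.12 (cv2) and the standard library are available. Lean on these libraries where they do the work, as an engineer would, in place of code of your own. Each camera call takes 0.05 s, during which the arm holds its last target.

## Working session

There is one attempt and no reset: what is moved stays moved. The work goes in short steps, Python scripts to look and compute and a tool call to move; the robot and the scene stay as the last step left them, time stands still between calls to the robot, and variables do not carry over. Pictures are saved under pics/ and viewed, and the job is handed in when it is done.

Besides the shell and the picture viewer there is one more tool, called after "Request:" as name(argument=value, ...) on one line, values as JSON. carry_out: Moves the arm, as the interface text tells. Its arguments: {"type":"object","properties":{"moves":{"type":"string"}},"required":["moves"]}

```bash
mkdir -p pics; ls; cat > h.py <<'E'
import numpy as np, cv2
from plant import ctrl
def snap(name,fn=None):
    p=ctrl.snapshot(name)
    if fn: cv2.imwrite('pics/'+fn,p['image'][:,:,::-1])
    return p
def proj(p,X):
    X=np.atleast_2d(X); c=X@np.array(p['R']).T+np.array(p['t'])
    s=c[:,:2]/c[:,2:]; r2=(s**2).sum(1,keepdims=True); s=s*(1+p['k1']*r2)
    K=np.array(p['K']); return s@K[:2,:2].T+K[:2,2]   # col,row
def ray(p,uv):
    K=np.array(p['K']); d=np.linalg.solve(K,[uv[0],uv[1],1])[:2]; s=d.copy()
    for _ in range(30): s=d/(1+p['k1']*(s@s))
    R=np.array(p['R']); o=-R.T@np.array(p['t']); return o,R.T@np.array([s[0],s[1],1])
def onz(p,uv,z):
    o,d=ray(p,uv); return o+d*(z-o[2])/d[2]
E
python3 - <<'E'
from h import *
for n in ['top','side']:
    p=snap(n,n+'0.png'); print(n,p['K'],p['k1'],-np.array(p['R']).T@p['t'],p['R'])
    for l in ['jig','guard','mouth','blank','offcut','mallet','mat','bin','can','tin','glue','jar']:
        r=ctrl.mark_of(p,l)[:2]; q=ctrl.recognise(p,l)[:1]
        print(l,[(np.round(a['at'],1).tolist(),round(a['confidence'],2),onz(p,a['at'][::-1],{'mouth':.035,'guard':.012,'blank':.012,'offcut':.012,'mallet':.004}.get(l,0)).round(4).tolist()) for a in r],[(np.round(a['extent']).tolist(),round(a['confidence'],2)) for a in q])
print(ctrl.get_obs())
E
```

```text
pics
top [[380.5484608    0.         283.80351911]
 [  0.         380.5484608  217.5783767 ]
 [  0.           0.           1.        ]] 0.00950484368828871 [ 0.5220809  -0.00591928  0.89564789] [[ 0.00707624 -0.99984157 -0.01633297]
 [-0.9965937  -0.00570932 -0.08227027]
 [ 0.08216398  0.0168595  -0.99647621]]
jig [([218.4, 274.3], 0.86, [0.5939, 0.0317, 0.0]), ([250.8, 149.8], 0.64, [0.5156, 0.3244, 0.0])] [([234.0, 146.0, 318.0, 290.0], 0.68)]
guard [([199.9, 282.2], 0.57, [0.6364, 0.0131, 0.012])] [([258.0, 145.0, 310.0, 202.0], 0.97)]
mouth [] [([258.0, 149.0, 316.0, 205.0], 0.58)]
blank [([245.9, 269.5], 0.71, [0.5289, 0.0417, 0.012])] [([254.0, 216.0, 288.0, 271.0], 0.78)]
offcut [([268.7, 436.7], 0.67, [0.4797, -0.3414, 0.012]), ([215.0, 284.1], 0.46, [0.601, 0.0084, 0.012])] [([276.0, 205.0, 289.0, 219.0], 0.49)]
mallet [([269.6, 436.4], 0.72, [0.4772, -0.3437, 0.004])] [([377.0, 243.0, 459.0, 288.0], 0.61)]
mat [([255.1, 430.4], 0.93, [0.5104, -0.3322, 0.0])] [([397.0, 214.0, 466.0, 300.0], 0.92)]
bin [([254.3, 148.4], 0.78, [0.5074, 0.3274, 0.0])] [([101.0, 214.0, 180.0, 29
[... 1886 characters left out ...]
2808, 0.0])] [([168.0, 284.0, 212.0, 335.0], 0.84)]
{'clock': 2.5, 'joint_pos': array([ 9.20234424e+01,  2.05476892e+01,  6.81366987e-01,  5.10453805e-04,
       -7.01370544e+01, -1.65061315e+01]), 'qvel': array([-0.03556273,  0.07374368, -0.04687278, -0.05836572, -0.02735427,
        0.04484578]), 'tau': array([ 4.44307825e-04, -5.82366586e+01,  2.93294621e+01,  7.00243816e+00,
        1.24622582e-02, -3.55851080e-05]), 'tool_pos': array([0.16883216, 0.65352145, 0.40464334]), 'orientation': array([ 1.79996899e+02, -1.41963980e-03, -1.44825156e+01]), 'force': array([ 0.2242863 , -0.13007139, -0.36595908]), 'moment': array([0.00309088, 0.01082778, 0.01386349]), 'opening': 0.08750581100694274}
```

```bash
python3 - <<'E'
import cv2
a=cv2.imread('pics/top0.png');cv2.imwrite('pics/top0z.png',cv2.resize(a[130:310,90:480],None,fx=2.05,fy=2.05,interpolation=cv2.INTER_CUBIC))
a=cv2.imread('pics/side0.png');cv2.imwrite('pics/side0z.png',cv2.resize(a[100:415,140:400],None,fx=1.9,fy=1.9,interpolation=cv2.INTER_CUBIC))
E
```

```text
(no output)
```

View pics/top0z.png

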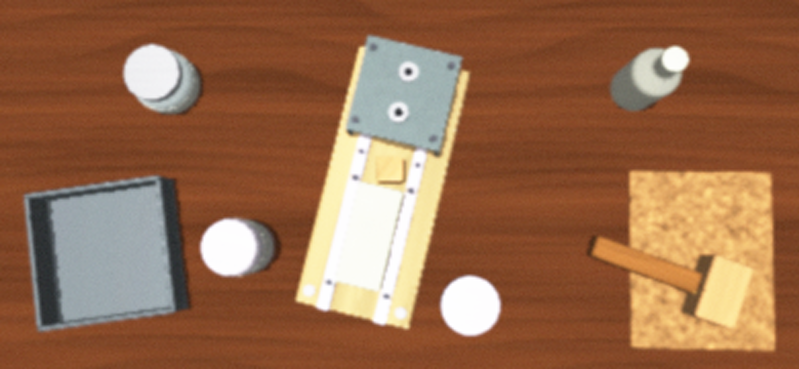

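View pics/side0z.png

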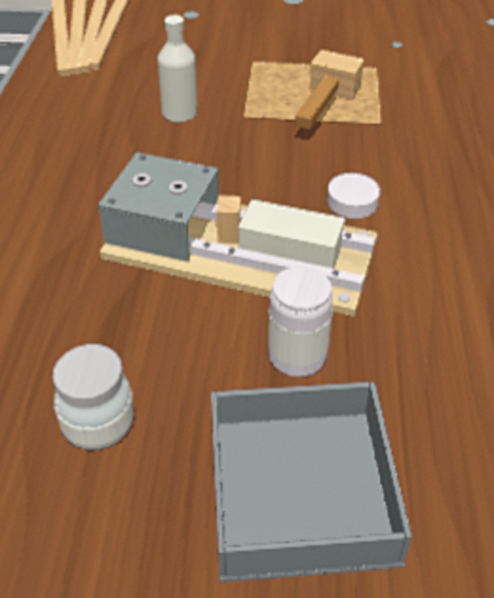

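```bash
python3 - <<'E'
from h import *
import pickle
D={}
for n in ['top','side']:
    p=snap(n); D[n]={'p':p}
    vis=p['image'][:,:,::-1].copy()
    rng=np.random.RandomState(1)
    for l in ['jig','guard','blank','offcut','mallet','mat','bin']:
        r=ctrl.trace(p,l)
        if r:
            m=np.array(r[0]['region']); D[n][l]=m
            print(n,l,round(r[0]['confidence'],2),m.sum(),r[0]['extent'])
            c,_=cv2.findContours(m.astype(np.uint8),cv2.RETR_EXTERNAL,cv2.CHAIN_APPROX_NONE)
            vis[m]=(vis[m]*.5+rng.randint(0,255,3)*.5).astype(np.uint8)
    cv2.imwrite(f'pics/tr_{n}.png',cv2.resize(vis[100:415,90:480],None,fx=1.9,fy=1.9,interpolation=cv2.INTER_NEAREST))
pickle.dump(D,open('D.pkl','wb'))
E
```

```text
top jig 0.57 5978 [234.0, 147.0, 317.2, 290.5]
top guard 0.39 647 [307.5, 265.1, 332.3, 291.4]
top blank 0.65 905 [148.8, 149.7, 189.6, 184.5]
top offcut 0.48 129 [278.0, 205.9, 285.2, 221.0]
top mallet 0.59 1427 [378.6, 245.4, 459.8, 288.1]
top mat 0.62 624 [305.1, 265.0, 332.3, 292.5]
top bin 0.79 4869 [102.1, 216.4, 179.1, 291.3]
side jig 0.96 4848 [190.6, 179.3, 343.0, 268.4]
side guard 0.89 2411 [193.4, 180.8, 255.5, 240.0]
side blank 0.71 1384 [266.5, 208.3, 322.9, 240.3]
side offcut 0.81 277 [252.6, 201.9, 269.9, 231.1]
side mallet 0.69 840 [294.5, 127.4, 331.4, 166.0]
side mat 0.72 1453 [270.9, 133.4, 339.6, 167.2]
side bin 0.76 9316 [248.6, 300.5, 353.1, 407.3]
```

View pics/tr_top.png

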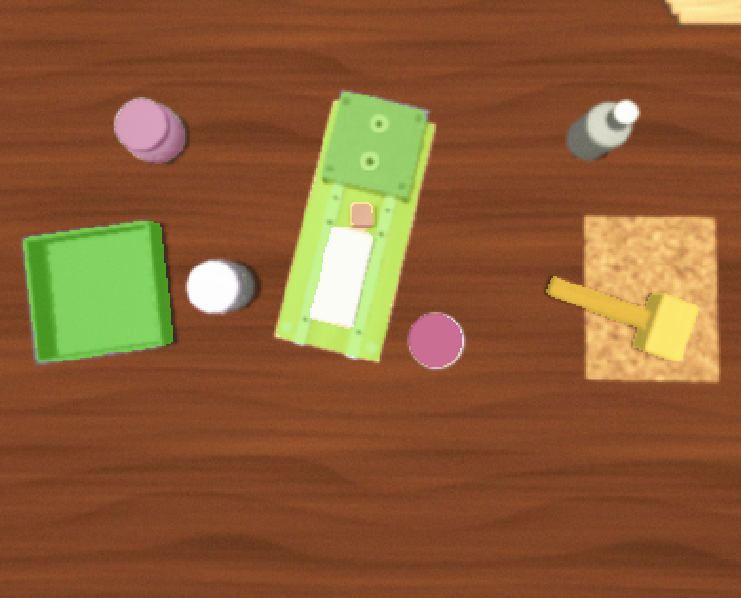

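View pics/tr_side.png

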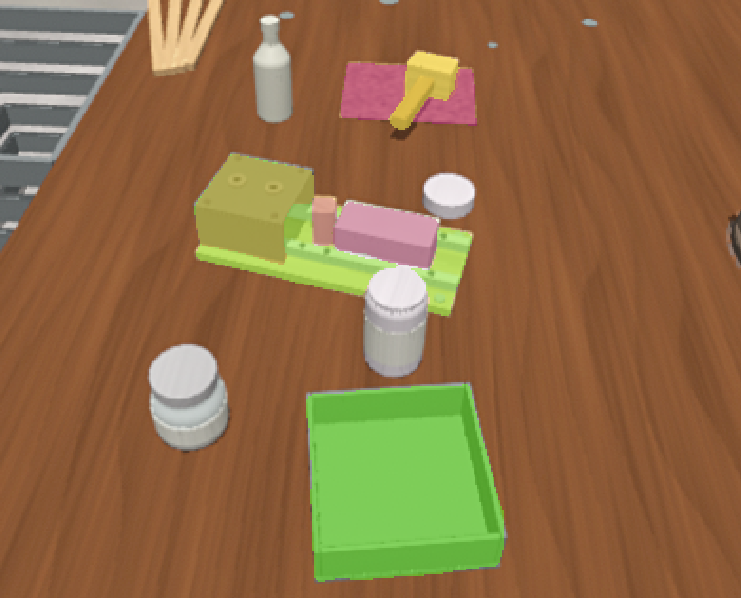

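```bash
cat > fit.py <<'E'
from h import *
from scipy.optimize import minimize
S=4
def box(x0,x1,y0,y1,z0,z1): return np.array([[x,y,z] for x in(x0,x1) for y in(y0,y1) for z in(z0,z1)])
def T(q,P,z): 
    c,s=np.cos(q[2]),np.sin(q[2]); return np.c_[q[0]+c*P[:,0]-s*P[:,1],q[1]+s*P[:,0]+c*P[:,1],P[:,2]+z]
def render(p,q,boxes,z,win):
    x0,y0,x1,y1=win; im=np.zeros(((y1-y0)*S,(x1-x0)*S),np.uint8)
    for b in boxes:
        uv=proj(p,T(q,b,z)); h=cv2.convexHull((((uv+.5-[x0,y0])*S-.5)*16).round().astype(np.int32))
        cv2.fillConvexPoly(im,h,255,shift=4)
    return cv2.resize(im,None,fx=1/S,fy=1/S,interpolation=cv2.INTER_AREA)/255.
def fit(views,boxes,z,q0,sc=(.01,.01,.08)):
    wins=[]
    for p,m in views:
        r,c=np.nonzero(m); wins.append((max(c.min()-12,0),max(r.min()-12,0),c.max()+13,r.max()+13))
    def cost(q):
        return sum((np.abs(render(p,q,boxes,z,w)-m[w[1]:w[3],w[0]:w[2]])).sum() for (p,m),w in zip(views,wins))
    q=np.array(q0,float)
    for k in (1,.3):
        sx=np.vstack([q]+[q+k*np.eye(3)[i]*sc[i] for i in range(3)])
        r=minimize(cost,q,method='Nelder-Mead',options=dict(initial_simplex=sx,xatol=1e-5,fatol=.01,maxiter=400)); q=r.x
    return q,r.fun
def fill(m):
    c,_=cv2.findContours(m.astype(np.uint8),cv2.RETR_EXTERNAL,cv2.CHAIN_APPROX_NONE)
    o=np.zeros(m.shape,np.uint8); cv2.drawContours(o,[max(c,key=cv2.contourArea)],-1,1,-1); return o.astype(float)
JIG=[box(-.15,.15,-.065,.065,0,.012),box(.045,.15,-.052,.052,.0,.072)]
BL=[box(-.055,.055,-.025,.025,0,.046)]
OFF=[box(-.013,.013,-.014,.014,0,.05)]
MAL=[box(-.035,.035,-.022,.022,0,.05),box(-.012,.012,-.142,-.02,.015,.035)]
MAT=[box(-.1,.1,-.08,.08,0,.004)]
BIN=[box(-.075,.075,-.075,.075,0,.05)]
E
python3 - <<'E'
from fit import *
import pickle
D=pickle.load(open('D.pkl','rb'));t,s=D['top'],D['side'];pt,ps=t['p'],s['p']
jt=fill(t['jig']|t['offcut'])
js=s['jig']|s['guard']|s['blank']|s['offcut']
def rep(n,v,b,z,q0):
    for k,vv in v.items():
        q,f=fit(vv,b,z,q0); print(n,k,(q[:2]*1000).round(1),np.degrees(q[2]).round(2),round(f,1))
J=[.594,.025,-.22]
rep('jig',dict(top=[(pt,jt)]),JIG,0,J)
rep('guard',dict(side=[(ps,fill(s['guard']))]),[JIG[1][:] ],0,J)
# blank top by colour
im=pt['image'].astype(int); w=(im.min(2)>215); w[:215]=0;w[275:]=0;w[:,:250]=0;w[:,292:]=0
n,lab,st,_=cv2.connectedComponentsWithStats(w.astype(np.uint8)); print(st)
B=[.535,.045,-.22]
rep('blank',dict(side=[(ps,fill(s['blank']))]),BL,.012,B)
rep('off',dict(top=[(pt,fill(t['offcut']))],side=[(ps,fill(s['offcut']))]),OFF,.012,[.605,.015,-.05])
rep('mal',dict(top=[(pt,fill(t['mallet']))],side=[(ps,fill(s['mallet']))],both=[(pt,fill(t['mallet'])),(ps,fill(s['mallet']))]),MAL,.004,[.48,-.34,2.8])
rep('mat',dict(side=[(ps,fill(s['mat']|s['mallet']))]),MAT+MAL[:0],0,[.51,-.33,-1.57])
rep('bin',dict(top=[(pt,fill(t['bin']))],side=[(ps,fill(s['bin']))]),BIN,0,[.51,.33,.08])
E
```

```text
jig top [589.2  26.2] -13.27 191.0
guard side [594.3  16.6] -13.87 551.3
[[     0      0    560    420 233481]
 [   250    215     42     60   1693]
 [   264    215      2      1      2]
 [   288    215      4      7     24]]
blank side [533.2  31.7] -9.39 287.4
off top [603.1  15.8] 5.47 48.6
off side [605.5  19.7] 2.88 50.9
mal top [ 475.  -339.5] 160.38 116.6
mal side [ 477.2 -334.2] 160.15 59.8
mal both [ 475.2 -338.7] 160.08 203.8
mat side [ 504.7 -344.2] -81.6 618.1
bin top [511.5 332.5] 8.69 153.5
bin side [513.7 333.8] 8.63 326.0
```

```bash
python3 - <<'E'
from fit import *
import pickle
D=pickle.load(open('D.pkl','rb'));t,s=D['top'],D['side'];pt,ps=t['p'],s['p']
G=[box(.045,.15,-.052,.052,.012,.072)]
q,f=fit([(ps,fill(s['guard']))],G,0,[.594,.02,-.23]);print('guard side',q[:2],np.degrees(q[2]),f)
B2=[box(-.055,.055,-.025,.025,.012,.046)]
qb,f=fit([(ps,fill(s['blank']))],B2,.012,[.533,.04,-.23]);print('blank side',qb[:2],np.degrees(qb[2]),f)
qj=[.5892,.0262,np.radians(-13.27)]
for n,p,r in (('top',pt,(140,300,225,345)),('side',ps,(170,275,180,350))):
    k=6 if n=='top' else 4.5; im=cv2.resize(p['image'][:,:,::-1][r[0]:r[1],r[2]:r[3]],None,fx=k,fy=k,interpolation=cv2.INTER_CUBIC)
    def dr(q,P,z,col):
        u=((proj(p,T(q,P,z))+.5-[r[2],r[0]])*k-.5).round().astype(int)
        cv2.polylines(im,[u],True,col,1,cv2.LINE_AA)
    def rect(b,z): return np.array([[b[0],b[2],z],[b[1],b[2],z],[b[1],b[3],z],[b[0],b[3],z]])
    dr(qj,rect((-.15,.15,-.065,.065),.012),0,(0,0,255))
    dr(qj,rect((.045,.15,-.052,.052),.072),0,(0,0,255))
    dr(qj,rect((-.15,.045,-.0265,.0265),.026),0,(255,0,0))
    dr(qb,rect((-.055,.055,-.025,.025),.058),0,(0,160,0))
    dr([.603,.0158,np.radians(5.5)],rect((-.013,.013,-.014,.014),.062),0,(255,0,255))
    cv2.imwrite(f'pics/ov_{n}.png',im[:600,:800])
E
```

```text
guard side [0.59120569 0.02759576] -13.06793327148807 359.2470588235294
blank side [0.53379807 0.04205377] -12.220690485409824 91.84705882352941
```

View pics/ov_top.png

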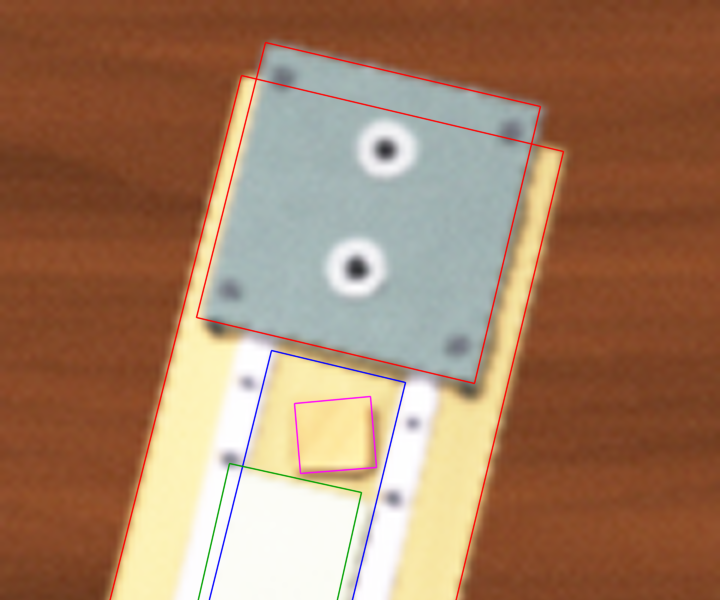

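View pics/ov_side.png

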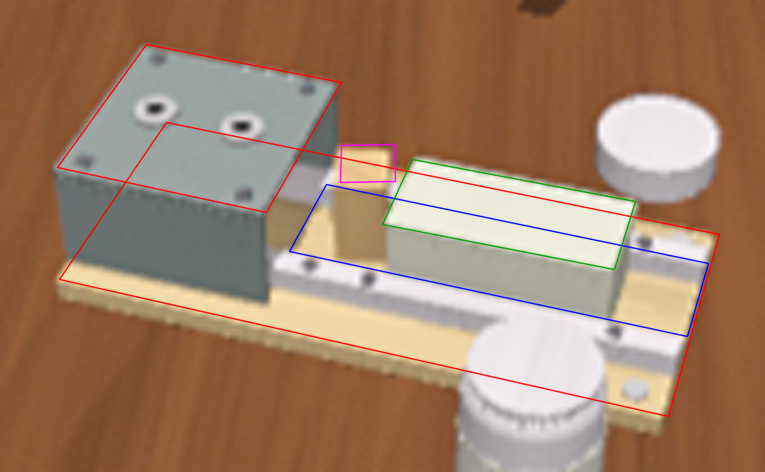

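```bash
cat >> h.py <<'E'
from scipy.spatial.transform import Rotation as Ro
def delta(cmd_pos,cmd_yaw,pos,yaw):
    R=Ro.from_euler('xyz',[180,0,cmd_yaw],degrees=True); R2=Ro.from_euler('xyz',[180,0,yaw],degrees=True)
    return (R.inv().apply(np.array(pos)-cmd_pos)).round(4),(R.inv()*R2).as_rotvec().round(4)
E
python3 - <<'E'
from h import *
o=ctrl.get_obs();print(o['clock'],o['tool_pos'],o['orientation'])
print(delta([.1688,.6535,.4046],-14.4825,[.605,.0178,.36],-13.2))
print(delta([.1688,.6535,.4046],-14.4825,[.605,.0178,.26],-13.2))
E
```

```text
3.3 [0.16886679 0.65352949 0.4046797 ] [-1.79997613e+02 -2.39911840e-03 -1.44824402e+01]
(array([0.5813, 0.5064, 0.0446]), array([-0.    ,  0.    , -0.0224]))
(array([0.5813, 0.5064, 0.1446]), array([-0.    ,  0.    , -0.0224]))
```

Request:
carry_out(moves="0.07 0.5813 0.5064 0.0446 0 0 -0.0224;0.07 0.5813 0.5064 0.0446 0 0 -0.0224;0.07 0.5813 0.5064 0.0446 0 0 -0.0224;0.07 0.5813 0.5064 0.0446 0 0 -0.0224;0.07 0.5813 0.5064 0.0446 0 0 -0.0224;0.07 0.5813 0.5064 0.0446 0 0 -0.0224;0.07 0.5813 0.5064 0.0446 0 0 -0.0224;0.07 0.5813 0.5064 0.0446 0 0 -0.0224;0.07 0.5813 0.5064 0.0446 0 0 -0.0224;0.07 0.5813 0.5064 0.0446 0 0 -0.0224;0.07 0.5813 0.5064 0.0446 0 0 -0.0224;0.07 0.5813 0.5064 0.0446 0 0 -0.0224;0.07 0.5813 0.5064 0.0446 0 0 -0.0224;0.07 0.5813 0.5064 0.0446 0 0 -0.0224;0.07 0.5813 0.5064 0.0446 0 0 -0.0224;0.07 0.5813 0.5064 0.0446 0 0 -0.0224;0.07 0.5813 0.5064 0.0446 0 0 -0.0224;0.07 0.5813 0.5064 0.1446 0 0 -0.0224;0.07 0.5813 0.5064 0.1446 0 0 -0.0224;0.07 0.5813 0.5064 0.1446 0 0 -0.0224")

```text
clock: 5.3
tool_pos: [0.602, 0.0175, 0.254]
orientation: [179.7, 0.6, -13.3]
force: [-1.6, -1.2, -0.3]
opening: 0.07
```

```bash
python3 - <<'E'
from h import *
p=snap('top','t1.png'); p=snap('side','s1.png')
o=ctrl.get_obs();print(o['clock'],o['tool_pos'],o['orientation'],o['joint_pos'],o['force'])
a=cv2.imread('pics/t1.png')[120:320,180:420];b=cv2.imread('pics/s1.png')[60:260,170:370]
cv2.imwrite('pics/c1.png',np.hstack([cv2.resize(a,None,fx=1.8,fy=1.8),cv2.resize(b,None,fx=1.8,fy=1.8)]))
E
```

```text
5.4 [0.60519011 0.01826395 0.26063073] [ 1.79915619e+02  5.46671628e-02 -1.31319725e+01] [ 2.02110340e+01  2.14159942e+01 -1.86533064e+01  5.27778547e-02
 -5.00227600e+01  5.66230923e+01] [1.36124966 0.6069966  0.49308157]
```

View pics/c1.png

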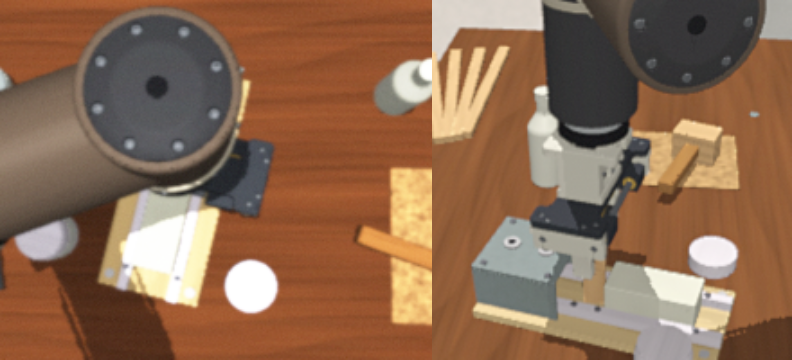

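Request:
carry_out(moves="0.07 0 0 0.02 0 0 0;0.07 0 0 0.04 0 0 0;0.07 0 0 0.052 0 0 0;0.07 0 0 0.052 0 0 0")

```text
clock: 5.8
tool_pos: [0.6053, 0.0182, 0.2088]
orientation: [-180.0, -0.0, -13.2]
force: [0.1, 0.7, -0.9]
opening: 0.0701
```

```bash
python3 - <<'E'
from h import *
p=snap('side','s2.png')
o=ctrl.get_obs();print(o['clock'],o['tool_pos'],o['force'])
b=cv2.imread('pics/s2.png')[130:270,180:350]
cv2.imwrite('pics/c2.png',cv2.resize(b,None,fx=4,fy=4,interpolation=cv2.INTER_CUBIC))
E
```

```text
5.85 [0.60560647 0.01817413 0.20946956] [ 0.10857479 -0.06584062  0.05041102]
```

View pics/c2.png

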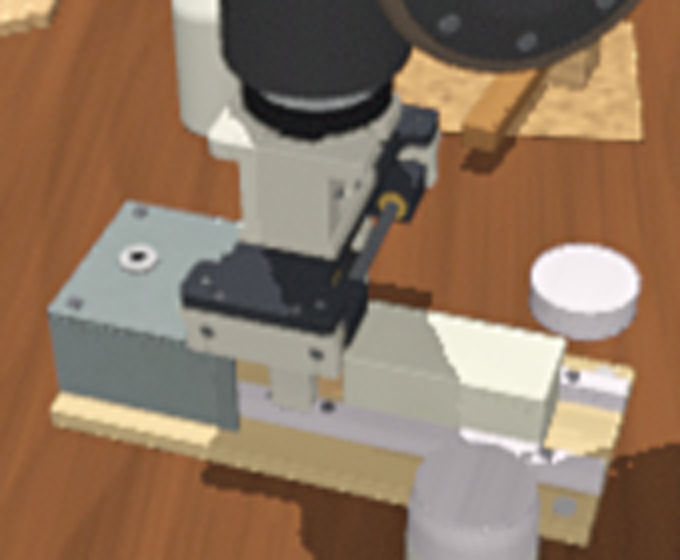

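Request:
carry_out(moves="0.02 0 0 0 0 0 0;0.02 0 0 0 0 0 0;0.02 0 0 0 0 0 0;0.02 0 0 0 0 0 0;0.02 0 0 0 0 0 0;0.02 0 0 0 0 0 0;0.02 0 0 -0.03 0 0 0;0.02 0 0 -0.06 0 0 0;0.02 0 0 -0.1 0 0 0;0.02 0 0 -0.15 0 0 0;0.02 0 0 -0.15 0 0 0")

```text
clock: 6.95
tool_pos: [0.6069, 0.018, 0.3657]
orientation: [-179.7, -0.6, -13.1]
force: [1.0, 0.9, -0.6]
opening: 0.0316
```

```bash
python3 - <<'E'
from h import *
p=snap('side','s3.png')
o=ctrl.get_obs();print(o['clock'],o['tool_pos'],o['force'],o['opening'])
b=cv2.imread('pics/s3.png')[30:270,180:380]
cv2.imwrite('pics/c3.png',cv2.resize(b,None,fx=2.5,fy=2.5,interpolation=cv2.INTER_CUBIC))
# bin target (TCP z: grasp .09 -> .25)
for z in (.36,.24): print(delta([.605,.0178,.358],-13.2,[.5126,.333,z],-13.2+22))
E
```

```text
7.0 [0.60588351 0.01802251 0.36217337] [-0.26962832  0.04741161 -1.26343832] 0.0319452248041417
(array([-0.1619, -0.2858, -0.002 ]), array([-0.   ,  0.   , -0.384]))
(array([-0.1619, -0.2858,  0.118 ]), array([-0.   ,  0.   , -0.384]))
```

View pics/c3.png

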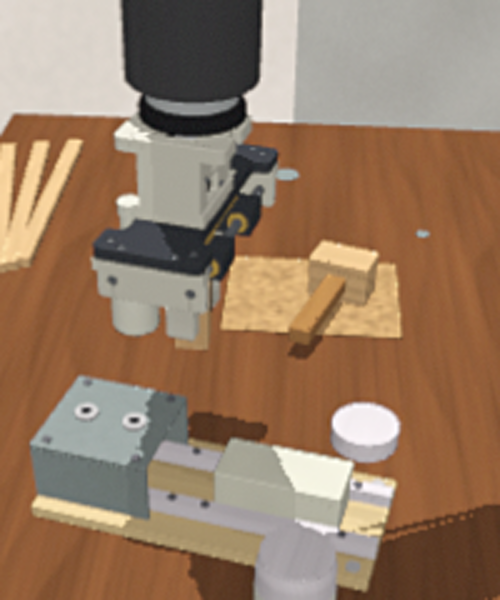

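Request:
carry_out(moves="0.02 -0.1619 -0.2858 0 0 0 -0.384;0.02 -0.1619 -0.2858 0 0 0 -0.384;0.02 -0.1619 -0.2858 0 0 0 -0.384;0.02 -0.1619 -0.2858 0 0 0 -0.384;0.02 -0.1619 -0.2858 0 0 0 -0.384;0.02 -0.1619 -0.2858 0 0 0 -0.384;0.02 -0.1619 -0.2858 0 0 0 -0.384;0.02 -0.1619 -0.2858 0 0 0 -0.384;0.02 -0.1619 -0.2858 0.05 0 0 -0.384;0.02 -0.1619 -0.2858 0.09 0 0 -0.384;0.02 -0.1619 -0.2858 0.122 0 0 -0.384;0.02 -0.1619 -0.2858 0.122 0 0 -0.384;0.02 -0.1619 -0.2858 0.122 0 0 -0.384;0.06 -0.1619 -0.2858 0.122 0 0 -0.384;0.06 -0.1619 -0.2858 0.122 0 0 -0.384;0.06 -0.1619 -0.2858 0.122 0 0 -0.384;0.06 -0.1619 -0.2858 0.06 0 0 -0.384;0.06 -0.1619 -0.2858 0.0 0 0 -0.384;0.06 -0.1619 -0.2858 0.0 0 0 -0.384")

```text
clock: 8.9
tool_pos: [0.5134, 0.3335, 0.3642]
orientation: [-179.8, -0.4, 8.8]
force: [0.4, -0.4, 0.3]
opening: 0.06
```

```bash
python3 - <<'E'
from h import *
p=snap('side','s4.png')
o=ctrl.get_obs();print(o['clock'],o['tool_pos'],o['orientation'],o['joint_pos'],o['force'],o['opening'])
b=cv2.imread('pics/s4.png')[100:420,150:400]
cv2.imwrite('pics/c4.png',cv2.resize(b,None,fx=1.8,fy=1.8,interpolation=cv2.INTER_CUBIC))
E
```

```text
8.95 [0.51375233 0.33380503 0.36660996] [-179.65478892   -0.54165203    8.8580848 ] [ 51.29478822  16.0597316  -10.9799716    0.12500782 -62.32766177
  47.50748408] [1.78512192 0.67513084 4.26635316] 0.060125736613549814
```

View pics/c4.png

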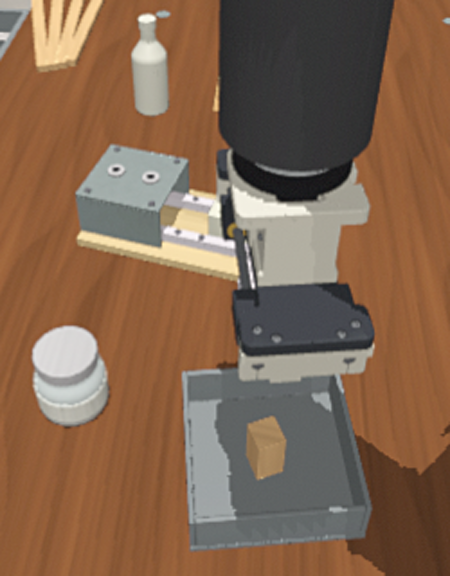

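```bash
python3 - <<'E'
from h import *
for z in (.36,.24): print(delta([.5126,.333,.358],8.8,[.4937,-.288,z],-109.8))
E
```

```text
(array([-0.1137,  0.6108, -0.002 ]), array([ 0.  , -0.  ,  2.07]))
(array([-0.1137,  0.6108,  0.118 ]), array([ 0.  , -0.  ,  2.07]))
```

Request:
carry_out(moves="0.06 -0.1137 0.6108 0 0 0 2.07;0.06 -0.1137 0.6108 0 0 0 2.07;0.06 -0.1137 0.6108 0 0 0 2.07;0.06 -0.1137 0.6108 0 0 0 2.07;0.06 -0.1137 0.6108 0 0 0 2.07;0.06 -0.1137 0.6108 0 0 0 2.07;0.06 -0.1137 0.6108 0 0 0 2.07;0.06 -0.1137 0.6108 0 0 0 2.07;0.06 -0.1137 0.6108 0 0 0 2.07;0.06 -0.1137 0.6108 0 0 0 2.07;0.06 -0.1137 0.6108 0 0 0 2.07;0.06 -0.1137 0.6108 0 0 0 2.07;0.06 -0.1137 0.6108 0 0 0 2.07;0.06 -0.1137 0.6108 0 0 0 2.07;0.06 -0.1137 0.6108 0 0 0 2.07;0.06 -0.1137 0.6108 0.05 0 0 2.07;0.06 -0.1137 0.6108 0.09 0 0 2.07;0.06 -0.1137 0.6108 0.118 0 0 2.07;0.06 -0.1137 0.6108 0.118 0 0 2.07;0.06 -0.1137 0.6108 0.118 0 0 2.07")

```text
clock: 10.95
tool_pos: [0.4943, -0.2876, 0.2409]
orientation: [-180.0, -0.0, -109.6]
force: [0.4, 0.8, 0.0]
opening: 0.0602
```

```bash
python3 - <<'E'
from h import *
p=snap('side','s5.png')
t=snap('top','t5.png')
o=ctrl.get_obs();print(o['clock'],o['tool_pos'],o['orientation'],o['joint_pos'],o['force'],o['opening'])
b=p['image'][80:230,220:370,::-1]; a=t['image'][200:320,360:480,::-1]
cv2.imwrite('pics/c5.png',np.hstack([cv2.resize(b,(420,420),interpolation=cv2.INTER_CUBIC),cv2.resize(a,(380,420))]))
E
```

```text
11.05 [ 0.49474979 -0.28792501  0.24219706] [-1.79812652e+02  4.73410709e-03 -1.09678844e+02] [-1.06122294e+01  1.99519477e+01 -2.40814407e+01  3.46708812e-02
 -4.57808633e+01 -9.09076137e+00] [ 0.25619089 -0.5634239   0.18753028] 0.06017358527654237
```

View pics/c5.png

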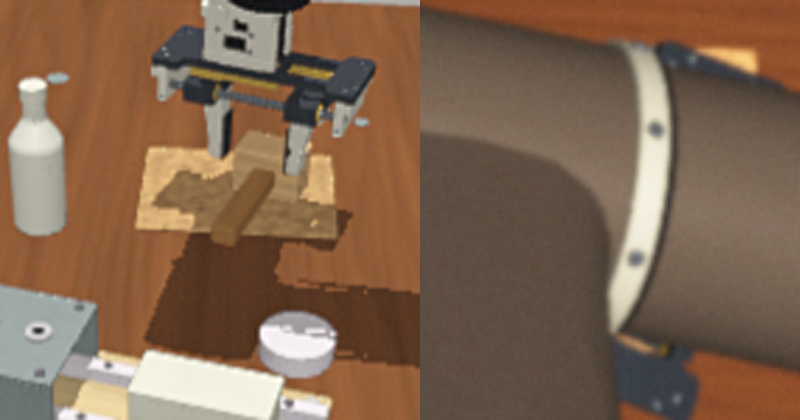

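Request:
carry_out(moves="0.06 0 0 0.02 0 0 0;0.06 0 0 0.04 0 0 0;0.06 0 0 0.05 0 0 0;0.06 0 0 0.05 0 0 0;0.06 0 0 0.05 0 0 0;0.015 0 0 0.05 0 0 0;0.015 0 0 0.05 0 0 0;0.015 0 0 0.05 0 0 0;0.015 0 0 0.05 0 0 0;0.015 0 0 0.05 0 0 0;0.015 0 0 0.05 0 0 0;0.015 0 0 0.05 0 0 0")

```text
clock: 12.25
tool_pos: [0.4939, -0.288, 0.1902]
orientation: [-180.0, 0.0, -109.8]
force: [-0.0, 0.5, 1.4]
opening: 0.0236
```

```bash
python3 - <<'E'
from h import *
p=snap('side','s6.png')
o=ctrl.get_obs();print(o['clock'],o['tool_pos'],o['orientation'],o['force'],o['opening'])
b=p['image'][80:230,220:370,::-1]
cv2.imwrite('pics/c6.png',cv2.resize(b,None,fx=4,fy=4,interpolation=cv2.INTER_CUBIC))
E
```

```text
12.3 [ 0.4938908  -0.2879409   0.19015912] [-1.79985771e+02 -3.34973386e-04 -1.09794067e+02] [-0.42709249  0.11843781  1.70556162] 0.02379574486126166
```

View pics/c6.png

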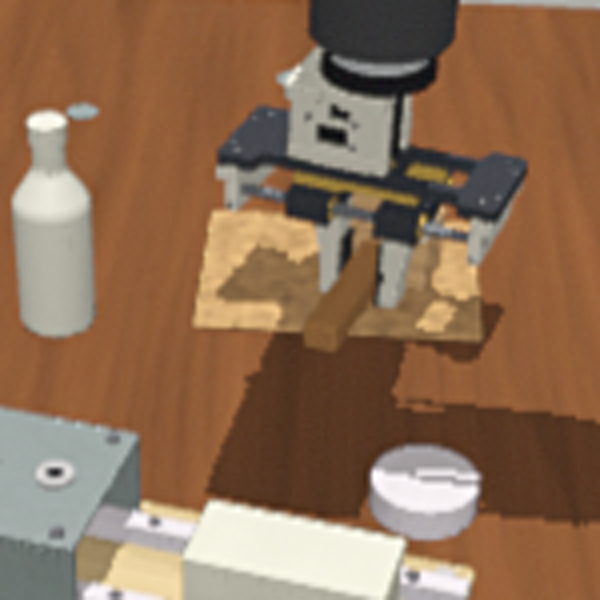

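```bash
cat >> h.py <<'E'
JO=np.array([.5902,.0269]); JY=np.radians(-13.2)
def j2w(x,y): c,s=np.cos(JY),np.sin(JY); return JO+[c*x-s*y,s*x+c*y]
E
python3 - <<'E'
from h import *
P0=[.4937,-.288,.190]
m=j2w(-.165,-.052); print(m)
P1=[.47,-.14,.36]
print('lift+half',delta(P0,-109.8,P1,-109.8+93.3))
print('rest',delta(P1,-16.5,[*m,.36],76.8))
print('down to .25, .216', delta(P1,-16.5,[*m,.25],76.8),delta(P1,-16.5,[*m,.216],76.8))
E
```

```text
[0.41768524 0.01395179]
lift+half (array([-0.1312,  0.0724, -0.17  ]), array([ 0.    ,  0.    , -1.6284]))
rest (array([-0.0939, -0.1328, -0.    ]), array([-0.    ,  0.    , -1.6284]))
down to .25, .216 (array([-0.0939, -0.1328,  0.11  ]), array([-0.    ,  0.    , -1.6284])) (array([-0.0939, -0.1328,  0.144 ]), array([-0.    ,  0.    , -1.6284]))
```

Request:
carry_out(moves="0.015 0 0 -0.03 0 0 0;0.015 0 0 -0.07 0 0 0;0.015 0 0 -0.11 0 0 0;0.015 -0.1312 0.0724 -0.17 0 0 -1.6284;0.015 -0.1312 0.0724 -0.17 0 0 -1.6284;0.015 -0.1312 0.0724 -0.17 0 0 -1.6284;0.015 -0.1312 0.0724 -0.17 0 0 -1.6284;0.015 -0.1312 0.0724 -0.17 0 0 -1.6284;0.015 -0.1312 0.0724 -0.17 0 0 -1.6284;0.015 -0.1312 0.0724 -0.17 0 0 -1.6284;0.015 -0.1312 0.0724 -0.17 0 0 -1.6284;0.015 -0.1312 0.0724 -0.17 0 0 -1.6284;0.015 -0.1312 0.0724 -0.17 0 0 -1.6284;0.015 -0.1312 0.0724 -0.17 0 0 -1.6284;0.015 -0.1312 0.0724 -0.17 0 0 -1.6284;0.015 -0.1312 0.0724 -0.17 0 0 -1.6284;0.015 -0.1312 0.0724 -0.17 0 0 -1.6284;0.015 -0.1312 0.0724 -0.17 0 0 -1.6284")

```text
clock: 14.1
tool_pos: [0.47, -0.14, 0.36]
orientation: [180.0, 0.0, -16.6]
force: [0.3, -0.1, -2.9]
opening: 0.0236
```

Request:
carry_out(moves="0.015 -0.0939 -0.1328 0 0 0 -1.6284;0.015 -0.0939 -0.1328 0 0 0 -1.6284;0.015 -0.0939 -0.1328 0 0 0 -1.6284;0.015 -0.0939 -0.1328 0 0 0 -1.6284;0.015 -0.0939 -0.1328 0 0 0 -1.6284;0.015 -0.0939 -0.1328 0 0 0 -1.6284;0.015 -0.0939 -0.1328 0 0 0 -1.6284;0.015 -0.0939 -0.1328 0 0 0 -1.6284;0.015 -0.0939 -0.1328 0 0 0 -1.6284;0.015 -0.0939 -0.1328 0 0 0 -1.6284;0.015 -0.0939 -0.1328 0 0 0 -1.6284;0.015 -0.0939 -0.1328 0 0 0 -1.6284;0.015 -0.0939 -0.1328 0 0 0 -1.6284;0.015 -0.0939 -0.1328 0 0 0 -1.6284")

```text
clock: 15.5
tool_pos: [0.4178, 0.014, 0.3601]
orientation: [180.0, -0.0, 76.6]
force: [-0.0, 0.5, -1.9]
opening: 0.0237
```

```bash
python3 - <<'E'
from h import *
p=snap('side','s7.png')
o=ctrl.get_obs();print(o['clock'],o['tool_pos'],o['orientation'],o['joint_pos'],o['force'],o['opening'])
b=p['image'][60:300,180:440,::-1]
cv2.imwrite('pics/c7.png',cv2.resize(b,None,fx=2.4,fy=2.4,interpolation=cv2.INTER_CUBIC))
E
```

```text
15.55 [0.41775811 0.01400661 0.36011165] [ 1.79994747e+02 -3.06492116e-03  7.66491042e+01] [ 2.92345342e+01 -2.41873301e+00 -3.35693894e+01  1.51675330e-03
 -5.88434021e+01  1.37413785e+02] [ 0.43459136  0.02005774 -3.06080141] 0.023940569663662644
```

View pics/c7.png

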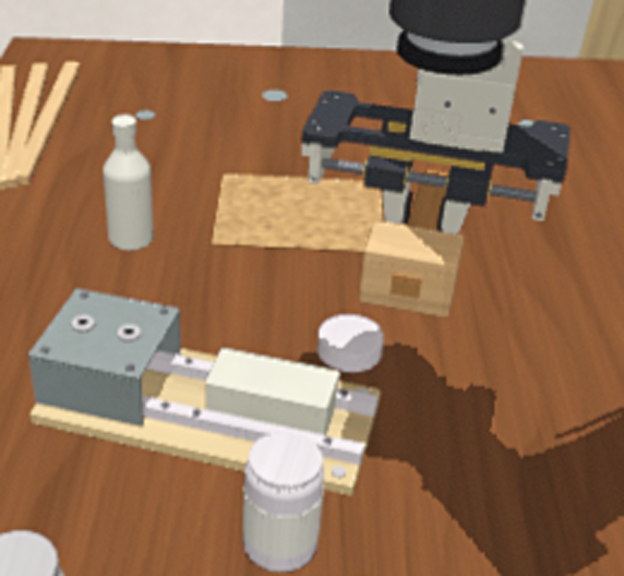

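Request:
carry_out(moves="0.015 0 0 0.05 0 0 0;0.015 0 0 0.1 0 0 0;0.015 0 0 0.13 0 0 0;0.015 0 0 0.144 0 0 0;0.015 0 0 0.144 0 0 0;0.015 0 0 0.144 0 0 0")

```text
clock: 16.15
tool_pos: [0.4182, 0.0142, 0.2164]
orientation: [180.0, 0.0, 76.8]
force: [0.1, 0.0, -2.9]
opening: 0.0234
```

```bash
python3 - <<'E'
from h import *
p=snap('side','s8.png')
o=ctrl.get_obs();print(o['clock'],o['tool_pos'],o['orientation'],o['force'],o['opening'])
b=p['image'][140:290,180:400,::-1]
cv2.imwrite('pics/c8.png',cv2.resize(b,None,fx=3.5,fy=3.5,interpolation=cv2.INTER_CUBIC))
t=snap('top','t8.png')
b=t['image'][140:300,220:380,::-1]
cv2.imwrite('pics/c8t.png',cv2.resize(b,None,fx=3.5,fy=3.5,interpolation=cv2.INTER_CUBIC))
E
```

```text
16.2 [0.41839317 0.01431787 0.21691652] [ 1.79932145e+02 -4.19841032e-02  7.67791185e+01] [ 0.32346838  0.51172747 -2.37943154] 0.023787405707482903
```

View pics/c8.png

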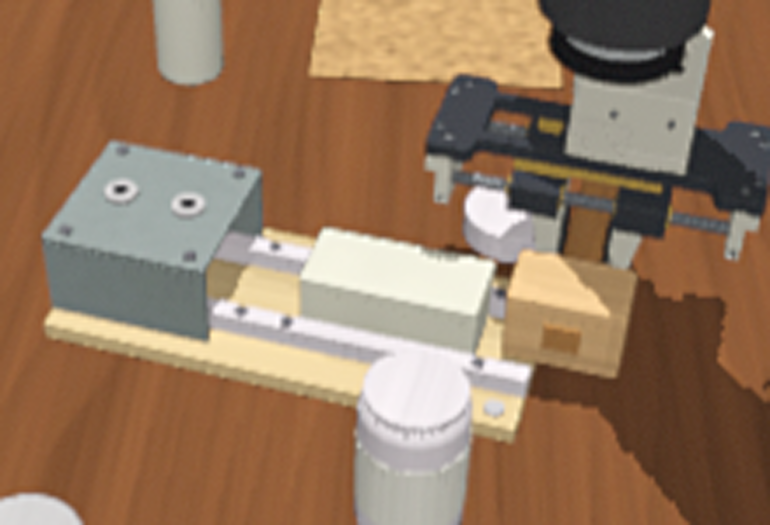

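View pics/c8t.png

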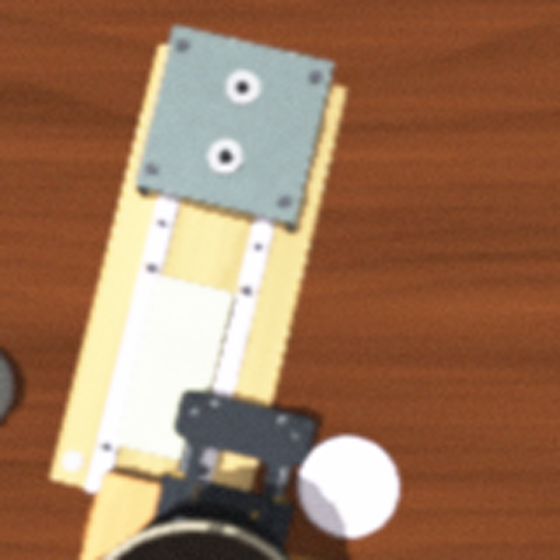

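Request:
carry_out(moves="0.015 0 0.002 0 0 0 0;0.015 0 0.004 0 0 0 0;0.015 0 0.006 0 0 0 0;0.015 0 0.008 0 0 0 0;0.015 0 0.010 0 0 0 0;0.015 0 0.012 0 0 0 0;0.015 0 0.014 0 0 0 0;0.015 0 0.016 0 0 0 0;0.015 0 0.018 0 0 0 0;0.015 0 0.020 0 0 0 0;0.015 0 0.022 0 0 0 0;0.015 0 0.024 0 0 0 0;0.015 0 0.026 0 0 0 0;0.015 0 0.028 0 0 0 0;0.015 0 0.030 0 0 0 0;0.015 0 0.032 0 0 0 0;0.015 0 0.034 0 0 0 0;0.015 0 0.036 0 0 0 0;0.015 0 0.038 0 0 0 0;0.015 0 0.04 0 0 0 0")

```text
clock: 18.25
tool_pos: [0.4569, 0.0048, 0.216]
orientation: [-180.0, 0.0, 76.8]
force: [-1.7, -0.2, -3.8]
opening: 0.0239
```

```bash
cat > view.py <<'E'
import sys
from fit import *
n=sys.argv[1]
p=snap('side',f's{n}.png'); t=snap('top',f't{n}.png')
o=ctrl.get_obs();f=np.array(o['force']);d=o['tool_pos'][:2]-JO;c,s=np.cos(JY),np.sin(JY)
print(round(o['clock'],2),o['tool_pos'].round(4),'jigTCP',(np.array([c*d[0]+s*d[1],-s*d[0]+c*d[1]])*1000).round(2),'fx_jig',round(c*f[0]+s*f[1],2),o['orientation'].round(1))
import pickle; pickle.dump((p,t),open('last.pkl','wb'))
a=cv2.resize(p['image'][165:265,190:340,::-1],None,fx=5,fy=5,interpolation=cv2.INTER_CUBIC)
b=cv2.resize(t['image'][140:290,225:345,::-1],None,fx=4,fy=4,interpolation=cv2.INTER_CUBIC)
cv2.imwrite(f'pics/cs{n}.png',a);cv2.imwrite(f'pics/ct{n}.png',b)
E
python3 view.py 9
```

```text
18.35 [0.4571 0.0049 0.2162] jigTCP [-124.55  -51.81] fx_jig 0.38 [180.   -0.   76.8]
```

View pics/cs9.png

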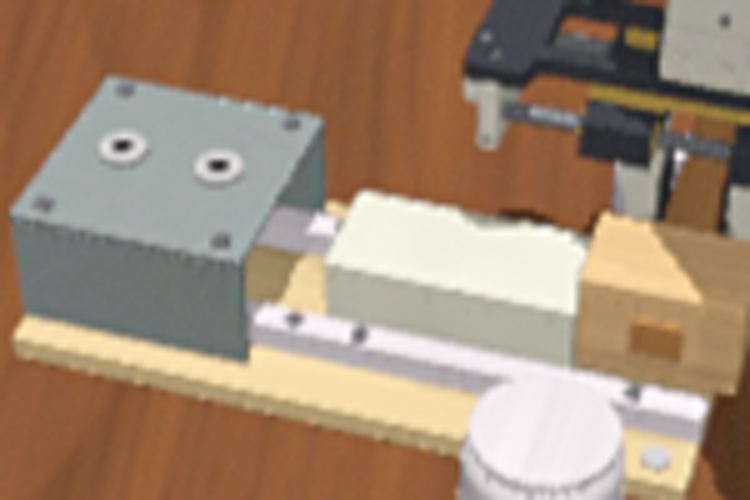

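View pics/ct9.png

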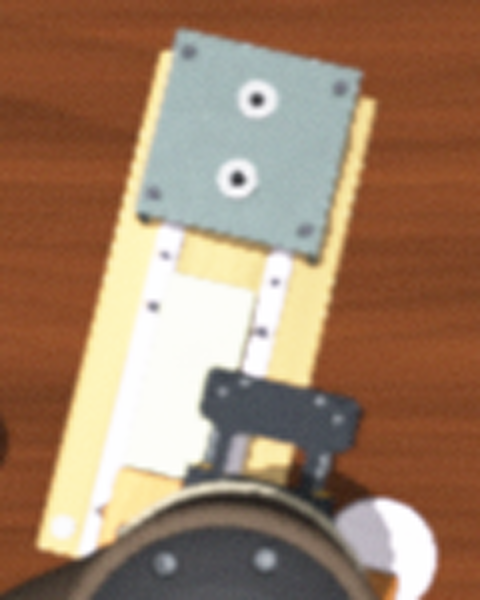

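```bash
cat > nose.py <<'E'
import pickle
from fit import *
def prof(p,q,xs,ys,z,ch=2):
    im=p['image'][:,:,ch].astype(np.float32); acc=[]
    for y in ys:
        P=T(q,np.c_[xs,np.full_like(xs,y),np.full_like(xs,z)],0); uv=proj(p,P).astype(np.float32)
        acc.append(cv2.remap(im,uv[:,0:1],uv[:,1:2],cv2.INTER_LINEAR)[:,0])
    return np.mean(acc,0)
def edge(p,q,x0,x1,ys,z,ch=2,sgn=-1):
    xs=np.arange(x0,x1,.0005); a=cv2.GaussianBlur(prof(p,q,xs,ys,z,ch)[:,None],(1,9),2)[:,0]; g=sgn*np.gradient(a)
    i=int(np.argmax(g[3:-3]))+3; lo,hi=max(0,i-6),i+7; w=np.clip(g[lo:hi],0,None); return (xs[lo:hi]*w).sum()/w.sum()*1000,g[i]
if __name__=='__main__':
    p,t=pickle.load(open('last.pkl','rb'))
    qt=[.5892,.0262,np.radians(-13.27)];qs=[.5912,.0276,np.radians(-13.07)]
    for n,c,q in(('top',t,qt),('side',p,qs)):
        print(n,'nose',edge(c,q,-.0,.044,np.linspace(-.018,.018,10),.058,2,-1))
        for ch,s in((0,1),(0,-1),(2,1),(2,-1)): print('  mouth top',ch,s,edge(c,q,.035,.055,np.linspace(-.04,.04,15),.072,ch,s))
        print('  jig near end',edge(c,q,-.17,-.13,np.linspace(.04,.06,8),.012,1,1))
E
python3 nose.py
```

```text
top nose (np.float64(19.536868448361293), np.float32(7.5353546))
  mouth top 0 1 (np.float64(47.29967830198401), np.float32(1.7449341))
  mouth top 0 -1 (np.float64(40.89683024023046), np.float32(8.630524))
  mouth top 2 1 (np.float64(46.06013395366152), np.float32(6.7066727))
  mouth top 2 -1 (np.float64(39.675408407704374), np.float32(7.3885803))
  jig near end (np.float64(-150.07263107234118), np.float32(16.173843))
side nose (np.float64(18.362994000978922), np.float32(8.257202))
  mouth top 0 1 (np.float64(45.5972866624672), np.float32(5.637352))
  mouth top 0 -1 (np.float64(39.44356461524249), np.float32(1.0100746))
  mouth top 2 1 (np.float64(45.388609419276634), np.float32(6.3684235))
  mouth top 2 -1 (np.float64(52.05916921720271), np.float32(0.6320801))
  jig near end (np.float64(-149.52842320599555), np.float32(16.06717))
```

Request:
carry_out(moves="0.015 0 0.002 0 0 0 0;0.015 0 0.004 0 0 0 0;0.015 0 0.006 0 0 0 0;0.015 0 0.008 0 0 0 0;0.015 0 0.010 0 0 0 0;0.015 0 0.012 0 0 0 0;0.015 0 0.014 0 0 0 0;0.015 0 0.016 0 0 0 0;0.015 0 0.018 0 0 0 0;0.015 0 0.020 0 0 0 0;0.015 0 0.022 0 0 0 0;0.015 0 0.022 0 0 0 0")

```text
clock: 19.55
tool_pos: [0.4785, -0.0002, 0.2161]
orientation: [180.0, -0.0, 76.8]
force: [-1.5, -0.2, -2.6]
opening: 0.0239
```

```bash
python3 view.py 10; python3 nose.py | grep nose
```

```text
19.65 [ 4.785e-01 -1.000e-04  2.161e-01] jigTCP [-102.62  -51.82] fx_jig -0.99 [180.   -0.   76.8]
top nose (np.float64(41.15945354960423), np.float32(14.420029))
side nose (np.float64(40.73968960024746), np.float32(9.931511))
```

View pics/cs10.png

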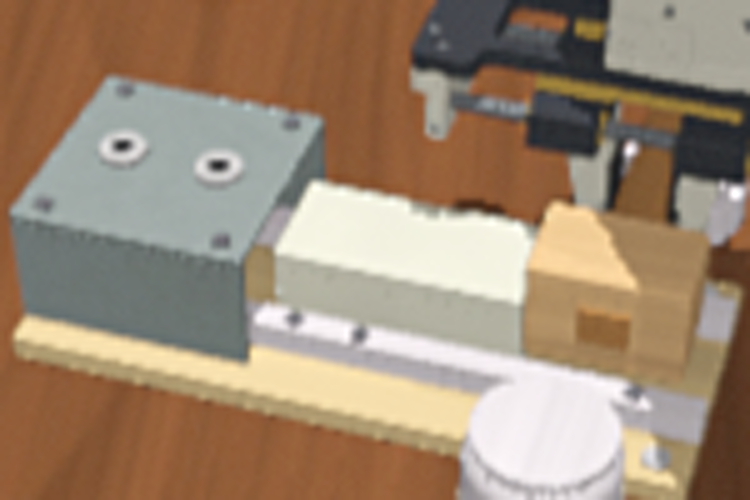

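View pics/ct10.png

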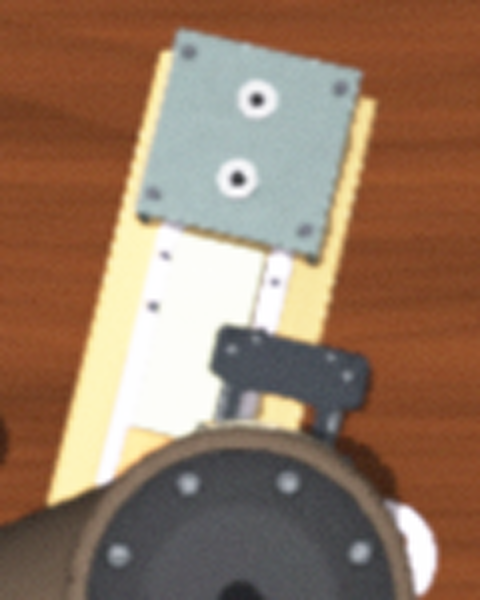

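Request:
carry_out(moves="0.015 0 -0.006 0 0 0 0;0.015 0 -0.006 0 0 0 0;0.015 0 -0.001 0 0 0 0;0.015 0 0.001 0 0 0 0;0.015 0 0.003 0 0 0 0;0.015 0 0.005 0 0 0 0;0.015 0 0.007 0 0 0 0;0.015 0 0.009 0 0 0 0;0.015 0 0.01 0 0 0 0;0.015 0 0.01 0 0 0 0;0.015 0 0.002 0 0 0 0;0.015 0 0.002 0 0 0 0;0.015 0 0.002 0 0 0 0")

```text
clock: 20.95
tool_pos: [0.4801, -0.0004, 0.2163]
orientation: [180.0, -0.0, 76.8]
force: [-0.1, -0.1, -1.9]
opening: 0.024
```

```bash
cat > rear.py <<'E'
from nose import *
p,t=pickle.load(open('last.pkl','rb')); qs=[.5912,.0276,np.radians(-13.07)]
import sys
x=float(sys.argv[1])/1000  # expected nose in from mouth
r=.0455+x-.11
# rear top edge: white -> wood/other beyond ; scan from blank outward
for z in (.058,):
    print('rear side',edge(p,qs,r-.012,r+.012,np.linspace(-.018,.018,10),z,2,1),' => nose in',edge(p,qs,r-.012,r+.012,np.linspace(-.018,.018,10),z,2,1)[0]+110-45.5)
E
python3 view.py 11; python3 rear.py 5
```

```text
21.05 [ 4.803e-01 -4.000e-04  2.163e-01] jigTCP [-100.75  -51.7 ] fx_jig 0.29 [180.   -0.   76.8]
rear side (np.float64(-58.48549893803642), np.float32(12.051559))  => nose in 6.014501061963578
```

View pics/cs11.png

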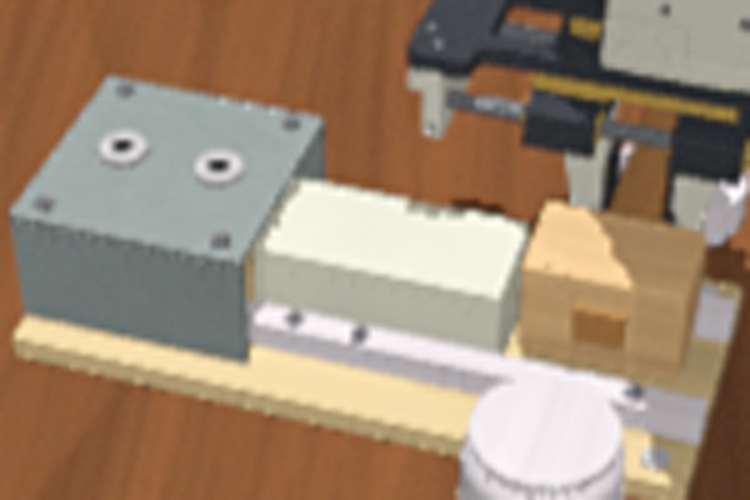

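View pics/ct11.png

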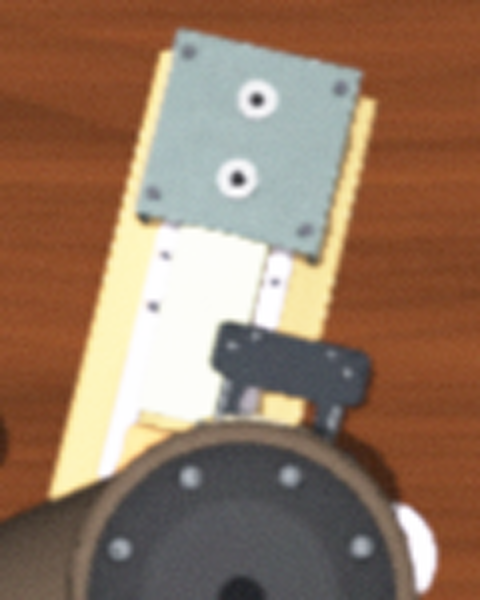

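Request:
carry_out(moves="0.015 0 0.006 0 0 0 0;0.015 0 0.008 0 0 0 0;0.015 0 0.01 0 0 0 0;0.015 0 0.012 0 0 0 0;0.015 0 0.014 0 0 0 0;0.015 0 0.014 0 0 0 0;0.015 0 0.006 0 0 0 0;0.015 0 0.006 0 0 0 0;0.015 0 0.006 0 0 0 0;0.015 0 0.012 0 0 0 0;0.015 0 0.014 0 0 0 0;0.015 0 0.016 0 0 0 0;0.015 0 0.018 0 0 0 0;0.015 0 0.02 0 0 0 0;0.015 0 0.02 0 0 0 0;0.015 0 0.012 0 0 0 0;0.015 0 0.012 0 0 0 0;0.015 0 0.012 0 0 0 0;0.015 0 0.012 0 0 0 0")

```text
clock: 22.95
tool_pos: [0.492, -0.0032, 0.2163]
orientation: [180.0, -0.0, 76.8]
force: [0.4, 0.1, -2.7]
opening: 0.0236
```

```bash
python3 view.py 12; python3 rear.py 17
```

```text
23.05 [ 0.4919 -0.0033  0.2162] jigTCP [-88.79 -51.82] fx_jig 0.62 [180.   -0.   76.8]
rear side (np.float64(-46.47247074860082), np.float32(11.678833))  => nose in 18.02752925139918
```

View pics/cs12.png

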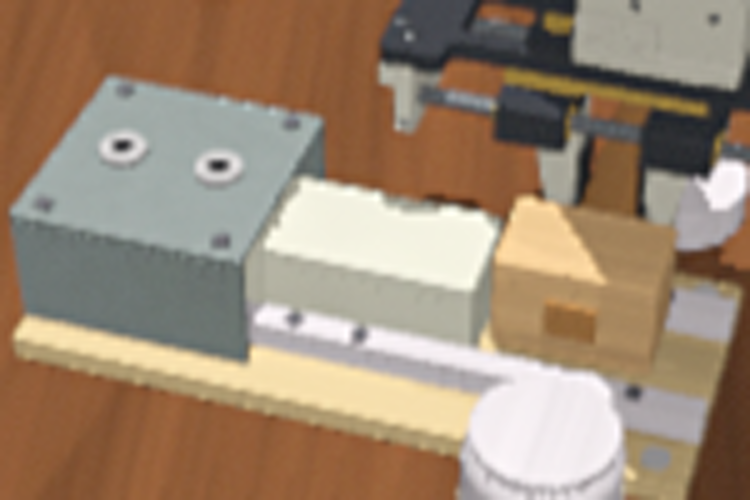

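Request:
carry_out(moves="0.015 0 0.006 0 0 0 0;0.015 0 0.008 0 0 0 0;0.015 0 0.0095 0 0 0 0;0.015 0 0.011 0 0 0 0;0.015 0 0.012 0 0 0 0;0.015 0 0.012 0 0 0 0;0.015 0 0.012 0 0 0 0")

```text
clock: 23.75
tool_pos: [0.5034, -0.0062, 0.2159]
orientation: [-180.0, 0.0, 76.8]
force: [-2.3, 0.0, -2.2]
opening: 0.0237
```

Request:
carry_out(moves="0.015 0 -0.007 0 0 0 0;0.015 0 -0.007 0 0 0 0;0.015 0 -0.007 0 0 0 0;0.015 0 -0.001 0 0 0 0;0.015 0 0.001 0 0 0 0;0.015 0 0.0025 0 0 0 0;0.015 0 0.004 0 0 0 0;0.015 0 0.004 0 0 0 0;0.015 0 0.004 0 0 0 0")

```text
clock: 24.65
tool_pos: [0.5073, -0.0071, 0.2159]
orientation: [-180.0, 0.0, 76.8]
force: [-2.3, 0.3, -2.1]
opening: 0.0236
```

Request:
carry_out(moves="0.015 0 -0.007 0 0 0 0;0.015 0 -0.007 0 0 0 0;0.015 0 -0.007 0 0 0 0;0.015 0 -0.001 0 0 0 0;0.015 0 0.001 0 0 0 0;0.015 0 0.0025 0 0 0 0;0.015 0 0.004 0 0 0 0;0.015 0 0.004 0 0 0 0;0.015 0 0.004 0 0 0 0")

```text
clock: 25.55
tool_pos: [0.5112, -0.008, 0.216]
orientation: [-180.0, 0.0, 76.8]
force: [-1.7, -0.2, -1.0]
opening: 0.0241
```

Request:
carry_out(moves="0.015 0 -0.007 0 0 0 0;0.015 0 -0.007 0 0 0 0;0.015 0 -0.007 0 0 0 0;0.015 0 -0.001 0 0 0 0;0.015 0 0.001 0 0 0 0;0.015 0 0.0025 0 0 0 0;0.015 0 0.004 0 0 0 0;0.015 0 0.004 0 0 0 0;0.015 0 0.004 0 0 0 0")

```text
clock: 26.45
tool_pos: [0.515, -0.0089, 0.2159]
orientation: [-180.0, 0.0, 76.8]
force: [-2.5, 0.4, -1.4]
opening: 0.024
```

Request:
carry_out(moves="0.015 0 -0.007 0 0 0 0;0.015 0 -0.007 0 0 0 0;0.015 0 -0.007 0 0 0 0;0.015 0 -0.001 0 0 0 0;0.015 0 0.001 0 0 0 0;0.015 0 0.0025 0 0 0 0;0.015 0 0.004 0 0 0 0;0.015 0 0.004 0 0 0 0;0.015 0 0.004 0 0 0 0")

```text
clock: 27.35
tool_pos: [0.5176, -0.0099, 0.2154]
orientation: [-179.8, 0.1, 76.8]
force: [-8.5, 3.6, 1.5]
opening: 0.0234
```

```bash
python3 view.py 13; python3 rear.py 37
```

```text
27.45 [ 0.5176 -0.0099  0.2154] jigTCP [-62.29 -52.41] fx_jig -9.16 [-1.798e+02  1.000e-01  7.680e+01]
rear side (np.float64(-24.606312595452213), np.float32(6.265091))  => nose in 39.89368740454779
```

Request:
carry_out(moves="0.015 0 -0.004 0 0 0 0;0.015 0 -0.012 0 0 0 0;0.015 0 -0.012 0 0 0 0;0.015 0 -0.012 0 0 0 0;0.015 0 -0.012 0 0 0 0")

```text
clock: 27.95
tool_pos: [0.5077, -0.0069, 0.2163]
orientation: [180.0, -0.0, 76.8]
force: [0.8, 0.2, -2.0]
opening: 0.0241
```

```bash
python3 view.py 14; python3 rear.py 35
```

```text
28.05 [ 0.5076 -0.007   0.2161] jigTCP [-72.72 -51.84] fx_jig -0.46 [180.   -0.   76.8]
rear side (np.float64(-30.03031834437543), np.float32(10.817184))  => nose in 34.46968165562457
```

View pics/cs14.png

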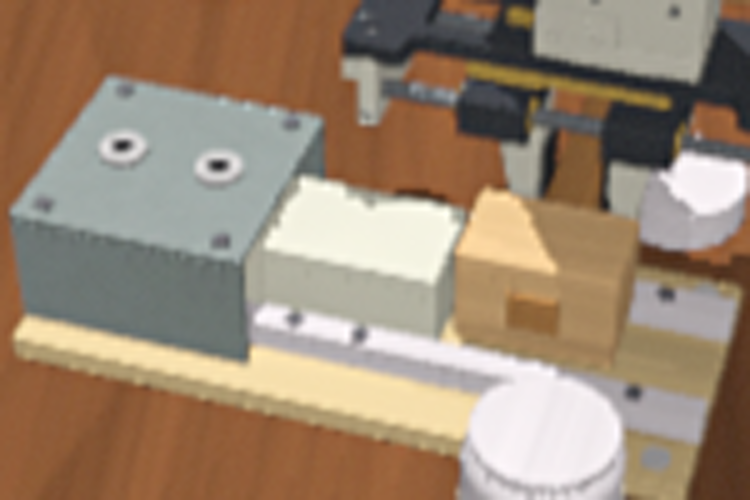

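Request:
carry_out(moves="0.015 0 0.005 0 0 0 0;0.015 0 0.007 0 0 0 0;0.015 0 0.0075 0 0 0 0;0.015 0 0.008 0 0 0 0;0.015 0 0.008 0 0 0 0;0.015 0 0.008 0 0 0 0")

```text
clock: 28.65
tool_pos: [0.5151, -0.0089, 0.216]
orientation: [-180.0, 0.0, 76.8]
force: [-0.0, 0.5, -2.9]
opening: 0.0237
```

Request:
carry_out(moves="0.015 0 0.0005 0 0 0 0;0.015 0 0.0005 0 0 0 0;0.015 0 0.0005 0 0 0 0")

```text
clock: 28.95
tool_pos: [0.5156, -0.0089, 0.2161]
orientation: [-180.0, -0.0, 76.8]
force: [0.3, 1.0, -2.4]
opening: 0.0242
```

Request:
carry_out(moves="0.015 0 0.0005 0 0 0 0;0.015 0 0.0005 0 0 0 0;0.015 0 0.0005 0 0 0 0")

```text
clock: 29.25
tool_pos: [0.5159, -0.0091, 0.216]
orientation: [-180.0, 0.0, 76.8]
force: [-1.4, 0.3, -2.0]
opening: 0.0235
```

Contact now; continue in 0.5 mm steps.

Request:
carry_out(moves="0.015 0 0.0005 0 0 0 0;0.015 0 0.0005 0 0 0 0;0.015 0 0.0005 0 0 0 0")

```text
clock: 29.55
tool_pos: [0.5161, -0.0092, 0.2159]
orientation: [-179.9, 0.0, 76.8]
force: [-4.9, 1.8, -1.1]
opening: 0.024
```

Request:
carry_out(moves="0.015 0 0.0005 0 0 0 0;0.015 0 0.0005 0 0 0 0;0.015 0 0.0005 0 0 0 0")

```text
clock: 29.85
tool_pos: [0.5164, -0.0094, 0.2159]
orientation: [-179.9, 0.0, 76.8]
force: [-6.5, 1.9, 1.3]
opening: 0.0237
```

Request:
carry_out(moves="0.015 0 -0.0005 0 0 0 0;0.015 0 -0.001 0 0 0 0;0.015 0 -0.0015 0 0 0 0;0.015 0 -0.002 0 0 0 0;0.015 0 -0.003 0 0 0 0;0.015 0 -0.006 0 0 0 0;0.015 0 -0.01 0 0 0 0;0.015 0 -0.01 0 0 0 0")

```text
clock: 30.65
tool_pos: [0.5067, -0.007, 0.2161]
orientation: [-180.0, 0.0, 76.8]
force: [-0.4, 0.2, -1.7]
opening: 0.024
```

```bash
python3 view.py 15; python3 rear.py 35
```

```text
30.75 [ 0.5073 -0.0069  0.2162] jigTCP [-73.02 -51.86] fx_jig 0.36 [180.   -0.   76.8]
rear side (np.float64(-30.125455240557336), np.float32(11.509018))  => nose in 34.37454475944267
```

```bash
python3 - <<'E'
from h import *
m=j2w(-.073,-.052); C=[*m,.216]
print(m)
b=j2w(-.095,-.052)
print(delta(C,76.8,[*b,.216],76.8),delta(C,76.8,[*b,.36],76.8))
P1=[.47,-.14,.36]
print(delta(C,76.8,P1,-16.5))
for z in (.36,.22,.196): print(delta(P1,-16.5,[.4937,-.288,z],-109.8))
E
```

```text
[ 0.50725449 -0.00705649]
(array([-0.   , -0.022, -0.   ]), array([0., 0., 0.])) (array([-0.   , -0.022, -0.144]), array([0., 0., 0.]))
(array([-0.1379, -0.0059, -0.144 ]), array([ 0.    , -0.    ,  1.6284]))
(array([0.0648, 0.1352, 0.    ]), array([ 0.    , -0.    ,  1.6284]))
(array([0.0648, 0.1352, 0.14  ]), array([ 0.    , -0.    ,  1.6284]))
(array([0.0648, 0.1352, 0.164 ]), array([ 0.    , -0.    ,  1.6284]))
```

Request:
carry_out(moves="0.015 0 -0.01 0 0 0 0;0.015 0 -0.022 0 0 0 0;0.015 0 -0.022 -0.03 0 0 0;0.015 0 -0.022 -0.07 0 0 0;0.015 0 -0.022 -0.11 0 0 0;0.015 0 -0.022 -0.144 0 0 0;0.015 -0.1379 -0.0059 -0.144 0 0 1.6284;0.015 -0.1379 -0.0059 -0.144 0 0 1.6284;0.015 -0.1379 -0.0059 -0.144 0 0 1.6284;0.015 -0.1379 -0.0059 -0.144 0 0 1.6284;0.015 -0.1379 -0.0059 -0.144 0 0 1.6284;0.015 -0.1379 -0.0059 -0.144 0 0 1.6284;0.015 -0.1379 -0.0059 -0.144 0 0 1.6284;0.015 -0.1379 -0.0059 -0.144 0 0 1.6284;0.015 -0.1379 -0.0059 -0.144 0 0 1.6284;0.015 -0.1379 -0.0059 -0.144 0 0 1.6284;0.015 -0.1379 -0.0059 -0.144 0 0 1.6284;0.015 -0.1379 -0.0059 -0.144 0 0 1.6284;0.015 -0.1379 -0.0059 -0.144 0 0 1.6284")

```text
clock: 32.65
tool_pos: [0.4694, -0.1396, 0.3599]
orientation: [-180.0, 0.0, -16.3]
force: [0.2, 0.2, -3.1]
opening: 0.0238
```

Request:
carry_out(moves="0.015 0.0648 0.1352 0 0 0 1.6284;0.015 0.0648 0.1352 0 0 0 1.6284;0.015 0.0648 0.1352 0 0 0 1.6284;0.015 0.0648 0.1352 0 0 0 1.6284;0.015 0.0648 0.1352 0 0 0 1.6284;0.015 0.0648 0.1352 0 0 0 1.6284;0.015 0.0648 0.1352 0 0 0 1.6284;0.015 0.0648 0.1352 0 0 0 1.6284;0.015 0.0648 0.1352 0 0 0 1.6284;0.015 0.0648 0.1352 0 0 0 1.6284;0.015 0.0648 0.1352 0 0 0 1.6284;0.015 0.0648 0.1352 0 0 0 1.6284;0.015 0.0648 0.1352 0.05 0 0 1.6284;0.015 0.0648 0.1352 0.09 0 0 1.6284;0.015 0.0648 0.1352 0.12 0 0 1.6284;0.015 0.0648 0.1352 0.14 0 0 1.6284;0.015 0.0648 0.1352 0.15 0 0 1.6284;0.015 0.0648 0.1352 0.15 0 0 1.6284")

```text
clock: 34.45
tool_pos: [0.4935, -0.2878, 0.2089]
orientation: [179.9, -0.0, -109.6]
force: [0.1, 0.2, -3.0]
opening: 0.0237
```

```bash
python3 - <<'E'
from h import *
p=snap('side','s16.png')
o=ctrl.get_obs();print(o['clock'],o['tool_pos'],o['orientation'],o['force'],o['opening'])
b=p['image'][80:230,220:370,::-1]
cv2.imwrite('pics/c16.png',cv2.resize(b,None,fx=4,fy=4,interpolation=cv2.INTER_CUBIC))
E
```

```text
34.5 [ 0.49402639 -0.28796005  0.2101501 ] [ 1.79975072e+02 -1.56441172e-02 -1.09641444e+02] [-0.19231574  0.30188338 -2.91671929] 0.02374822083575352
```

View pics/c16.png

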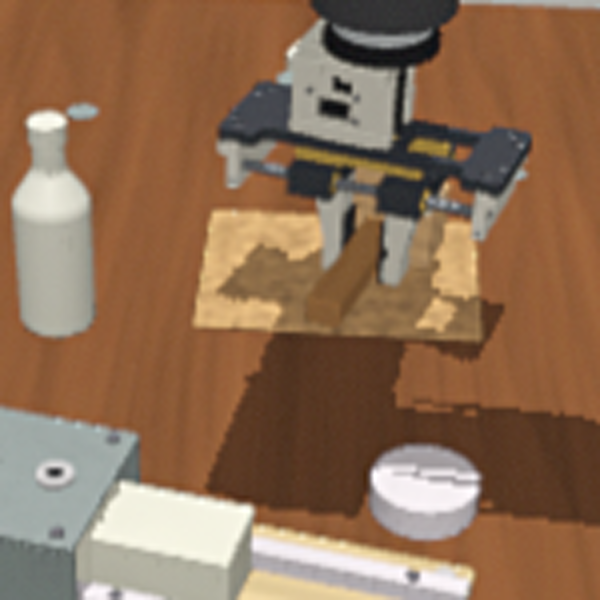

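Lower the remaining 20 mm in steps, watching the force.

Request:
carry_out(moves="0.015 0 0 0.008 0 0 0;0.015 0 0 0.014 0 0 0;0.015 0 0 0.018 0 0 0;0.015 0 0 0.019 0 0 0;0.015 0 0 0.0195 0 0 0;0.015 0 0 0.0195 0 0 0")

```text
clock: 35.1
tool_pos: [0.4938, -0.288, 0.1907]
orientation: [-180.0, -0.0, -109.8]
force: [-0.5, -0.3, -2.4]
opening: 0.0234
```

Request:
carry_out(moves="0.015 0 0 0.0005 0 0 0;0.015 0 0 0.0005 0 0 0;0.015 0 0 0.0005 0 0 0")

```text
clock: 35.4
tool_pos: [0.4939, -0.2879, 0.1904]
orientation: [-180.0, 0.0, -109.8]
force: [-1.2, 1.4, 0.5]
opening: 0.0237
```

Request:
carry_out(moves="0.015 0 0 0.0005 0 0 0;0.015 0 0 0.0005 0 0 0;0.015 0 0 0.0005 0 0 0")

```text
clock: 35.7
tool_pos: [0.494, -0.2879, 0.1902]
orientation: [-180.0, -0.0, -109.8]
force: [-2.9, 3.0, 6.2]
opening: 0.0236
```

Request:
carry_out(moves="0.03 0 0 0 0 0 0;0.04 0 0 0 0 0 0;0.06 0 0 0 0 0 0;0.06 0 0 0 0 0 0;0.06 0 0 0 0 0 0;0.06 0 0 -0.03 0 0 0;0.06 0 0 -0.06 0 0 0;0.06 0 0 -0.1 0 0 0;0.06 0 0 -0.15 0 0 0;0.06 0 0 -0.2 0 0 0;0.06 -0.1 -0.2 -0.2 0 0 0;0.06 -0.1 -0.2 -0.2 0 0 0;0.06 -0.1 -0.2 -0.2 0 0 0;0.06 -0.1 -0.2 -0.2 0 0 0;0.06 -0.1 -0.2 -0.2 0 0 0;0.06 -0.1 -0.2 -0.2 0 0 0")

```text
clock: 37.3
tool_pos: [0.7187, -0.2607, 0.3869]
orientation: [179.9, -0.0, -109.7]
force: [0.2, -0.4, -0.3]
opening: 0.06
```

```bash
python3 view.py 17; python3 rear.py 35; python3 - <<'E'
from fit import *
import pickle
p,t=pickle.load(open('last.pkl','rb'))
for n,c in (('side',p),('top',t)):
    r=ctrl.trace(c,'mallet')
    if r:
        q,f=fit([(c,fill(np.array(r[0]['region'])))],MAL,.004,[.476,-.337,2.8]); print(n,r[0]['confidence'],q[:2].round(4),np.degrees(q[2]).round(1),f)
print(ctrl.get_obs()['tool_pos'])
cv2.imwrite('pics/fin.png',np.hstack([cv2.resize(p['image'][:,:,::-1][80:,130:430],(390,442)),cv2.resize(t['image'][100:340,90:480,::-1],(400,442))]))
E
```

```text
37.4 [ 0.7161 -0.2614  0.3882] jigTCP [ 188.38 -251.93] fx_jig 0.16 [ 179.9   -0.  -109.8]
rear side (np.float64(-30.460140398874756), np.float32(12.099724))  => nose in 34.039859601125244
side 0.75 [ 0.4771 -0.3371] 160.6 81.03529411764706
[ 0.71513097 -0.26180491  0.38965017]
```

View pics/fin.png

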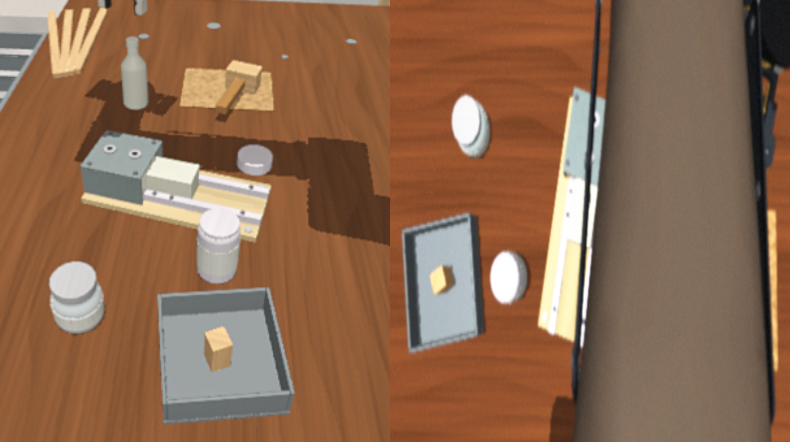

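Request:
carry_out(moves="0.06 0 0 0 0 0 0;0.06 0 0 0 0 0 0;0.06 0 0 0 0 0 0;0.06 0 0 0 0 0 0")

```text
clock: 37.9
tool_pos: [0.7156, -0.2617, 0.39]
orientation: [-180.0, 0.0, -109.8]
force: [-1.1, 0.2, -1.0]
opening: 0.0599
```

```bash
python3 view.py 18; python3 rear.py 34; python3 -c "
from plant import ctrl
print(ctrl.close_job())"
```

```text
38.0 [ 0.7157 -0.2617  0.3898] jigTCP [ 188.1  -252.28] fx_jig 0.08 [-180.     0.  -109.8]
rear side (np.float64(-30.466635045356036), np.float32(12.102623))  => nose in 34.03336495464396
the job is handed in; nothing more can be done
None
```

The whole job was carried out and handed in at 38 s; no verdict is reported, so what follows rests on my own checks.

- **Offcut:** It stands in the scrap bin.
- **Blank:**
  - I pushed it to about 5 mm short of the guard. The first tap moved it about 10 mm, across the guard's edge; the rest moved it 4–6 mm each, with the mallet drawn back after every one.
  - It was left at rest with its nose about 5 mm and then about 17 mm inside the guard, before the taps that found the stop.
  - The tap that reached the stop showed about 9 N on the wrist. A later small tap rose to about 7 N and brought no lasting advance: the nose measured 34.5 mm in before it and 34.4 mm after.
- **Mallet:** It lies flat on the mat where it was picked up. The side-camera fit gives (0.477, −0.337) at 160.6°, against 160.2° before.
- **Bystanders:** The can, jar, tin and bottle stand where they were, judging by eye in the last pictures.

**What was uncertain:**
- **Final blank reading:** The last two pictures put the nose at 34.0 mm, about 0.3 mm less than just after the last tap. I take this as measuring scatter from the changed lighting, since both pictures agree. The force still on the stop cannot be read directly.
- **Camera offset:** The two cameras disagreed by 2–5 mm in absolute position. I used their average.
- **Top camera:** It could not confirm the mallet at the end because the arm was in the way.

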